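# Clamp a gear blank with a slotted washer and a hand nut

## Robot

A 6-joint arm with a two-finger parallel gripper is mounted at the origin on the work surface. World frame = base frame: x ahead of the robot, y to its left, z up, the work surface at z = 0. Lengths are in m, angles in rad, forces in N, time in s.
With the tool pointing down it reaches from about 0.275 to 0.85 m from the base axis. Payload 19 kg.
Tool frame: the origin (TCP) lies midway between the tips of the shut fingers; the grasp point (between the pads) lies 19 mm behind it; z points along the fingers, x is the direction in which the jaws open and shut, and the axes are right-handed (so a half turn about z gives the same grasp; the last joint's range is limited). The gripper opens to 85 mm and grips with 20 to 120 N. Pads are 22 mm wide; open, the fingers measure 114 mm over their backs; the gripper's body (76 mm by 85 mm) begins 54 mm behind the grasp point. The pads swing forward as they close: fully open they stand 13 mm farther back than shut.
Start: joints at [1.156, 0.15, 1.437, -0, 1.554, -0.134], TCP at [0.159, 0.552, 0.231] pointing down, gripper open.
Joint ranges: [-2.8, 2.8], [-0.68, 2.1], [0.12, 2.68], [-1.39, 4.53], [0.16, 2.79], [-2.81, 2.81]. Speed limits (rad/s): [1.89, 1.89, 2.22, 3.01, 3.01, 3.01].

## Interface

Orientations are given as a rotation vector (axis times angle).
In Python, from cell import r, viewer gives the robot as it stands.
- The arm moves only by the shell command python3 -m inch 'ROWS' [OPENING] [FORCE]. ROWS is JSON, a list of rows, each a list of 6 numbers: the shift along the tool's x, y, z in mm, then the turn, a rotation vector about the tool's x, y, z in rad. In form: [[tx, ty, tz, ax, ay, az], ...]. A call has 1 to 5 rows; each row shifts and turns the commanded pose from where the row before left it, along the tool's axes as they then stand; what a row does not reach is not made up. A row lasts 1/10 s, in which the tool goes at most 50 mm and 8.59 degrees, less where a joint would pass 70% of its speed; a pose out of reach is approached as far as the arm can. A call is refused whole if a number of a shift passes 50 or a number of a turn 0.15, either way. A call with a gripper value outside its range is refused whole. OPENING is the gripper's target within -1 to 1 (shut at 1, half-way at 0, fully open at -1), set as the call begins (- or left out, the last holds). The fingers move at their own pace and stop on an object; FORCE is the grip in N (left out, the last holds). Time passes only in rows, so rows that do not move let the fingers close. It gives the time, the measured TCP pose, the force and the opening at its end, in the units of the state.
- r.get_state(): the state, without advancing time (a new reading comes with each control period).
- viewer.capture(name): name is "scene" or "top"; returns a dict with "pixels" (384x512x3 uint8, red, green, blue), "fx", "fy", "cx", "cy" (pixels), "R" (3x3) and "t" (3): a world point X has camera coordinates R X + t. Camera axes: x right, y down, z forward; pixel columns grow to the right and rows downward; lengths in m; the calibration is good to about 2 mm. A picture is of the moment at which its call begins. There is no depth.
- r.sign_off(): hands the job in, once; it reports no verdict.
The state is a dict: "time_s": time; "joint_positions": joint angles; "joint_vel": joint speeds; "tau": joint torques, N m; "ee_pos": TCP position; "ee_rot": TCP orientation; "ft_force": force on the tool from outside, world axes, zero at the start; "torque": the same for the moment, N m; "opening": finger opening in m.
Only numpy, scipy, OpenCV 4.12 (cv2) and the standard library are available. Lean on these libraries where they do the work, as an engineer would, in place of code of your own. Each camera call takes 0.05 s, during which the arm holds its last target.

## Task

On the milling fixture, slide the aluminium slotted clamp washer fully home around the stud, between the gear blank and the raised knurled hand nut, so that it lies flat on the gear. Then screw the nut clockwise, turn after turn, fully down to its stop so that it presses on the washer, and let go. Leave the other things on the bench where they are.

Things in the scene. Friction and masses are not known exactly. Their poses are not given: they have to be found in the camera images.
- washer: Loose aluminium slotted washer, about 0.2 kg, flat on the table: horseshoe plate 84 wide, 8 thick, 22 wide slot open at +x, narrow tail with upright lug at -x. Origin: underside, where the stud axis should come. +z up. Prongs end at x=+45, slot's closed end x=-9 (2 mm short of the 14 mm stud when centred), plate's back edge x=-42, tail end x=-114 mm.
- washer_lug (a point): Grip point in the washer's upright lug, at x = -91.5 mm from the washer's origin, 27 mm above its underside; same axes as the washer. The lug is 16 mm thick (y), 45 mm long (x from -69 to -114 mm) and reaches 42 mm above the underside; the tail below it is no wider, so fingers can straddle it.
- stud (a point): On the axis of the fixture's 14 mm vertical stud, in the gear blank's flat top face (64 mm above the table), where the washer's underside must lie. Fixed: base plate 150 x 150 x 16 mm, riser, gear blank 136 mm across, 26 mm thick. At the start 19 to 25 mm is free between the gear and the nut's collar, for the 8 mm washer, from any side.
- nut_grip (a point): On the nut's axis at mid-height of its knurled steel head; rises and sinks with the nut, 50 mm above stud when fully down. Head: 54 mm diameter, 32 mm high, a 40 mm cap 4 mm high on top; below it a 36 mm neck and a 42 mm brass collar, whose underside is 44 mm below this point. Grip it across its diameter at any yaw.
- nut (a joint): Angle of the nut on its coarse thread, rad: 0 is fully down at a hard stop, positive is unscrewed. Starts at 7 to 10 rad (1.1 to 1.6 turns up), at most 15; it cannot come off. Clockwise seen from above lowers it, 12 mm per turn. Friction about 0.1 N m; it stays where it is left.
- collar: Brass thrust collar under the nut, 42 mm diameter, 10 mm high; moves up and down with the nut but does not turn. Sprung: with the nut fully down on the washer it is pushed up about 2 mm and presses with about 12 N. Origin on the nut axis, 6 mm below its underside.
- plain_ring: Bystander: plain steel ring without slot, 72 mm across, 26 mm bore, 10 mm thick, lying flat. Origin: centre of its underside.
- spanner: Bystander: steel open-ended spanner, 190 mm long, lying flat.
- parallel: Bystander: ground steel bar, 130 x 12 x 28 mm, standing on its narrow edge. Origin: centre of its underside.
- spare_gear: Bystander: loose spare steel gear, 107 mm across, 34 mm high with its hub, lying flat on the table; it has no stud and no nut. Origin: centre of its underside.
- brush: Bystander: hand brush, 180 mm long, lying flat.
- oil: Bystander: white plastic bottle with black cap, 60 mm across, 150 mm tall, standing. Origin: centre of its underside.
Mind the look-alikes: they are no part of the job. Leave any purple look-alike of the washer alone.

How it is judged:
On the way:
1. the washer lies flat on the gear blank around the stud, under the nut (horizontal distance between washer and stud below 0.009 m and z of washer in the frame of stud between -0.004 and 0.004 m and angle between washer's own z axis and vertical below 0.08 rad), for 0.2 s.
At the end, for the whole second after the job is handed in: The washer lies flat on the gear blank (height within 4 mm, tilt under 0.08 rad) with its origin within 9 mm of the stud axis, the nut is screwed down to within 0.25 rad of its stop and its collar presses on the washer with more than 4 N; all at rest (all of step 1 and value of joint nut below 0.25 rad and contact force between collar and washer above 4 N and linear speed of washer below 0.02 m/s); the robot touches nothing.
It fails at once if the plain ring, spanner, steel bar, spare gear, brush or bottle is pushed more than 30 mm from its place (distance of any of plain_ring, spanner, parallel, spare_gear, brush, oil from where it was at the start of the episode above 0.03 m).
It also fails if it takes over 72 s, if anything falls off the work surface, if the arm or the gripper's body presses on something with over 40 N, if the wrist force passes 120 N, or if a joint passes its speed limit or range.

## Working session

There is one attempt and no reset: what is moved stays moved. The work goes in short steps, Python scripts to look and compute and a shell command to move; the robot and the scene stay as the last step left them, time stands still between calls to the robot, and variables do not carry over. Pictures are saved under pics/ and viewed, and the job is handed in when it is done.

```bash
ls; mkdir -p pics; python3 - <<'E'
from cell import r, viewer
import cv2
print(r.get_state())
for n in ("scene","top"):
    c=viewer.capture(n)
    import numpy as np
    print(n,c["fx"],c["fy"],c["cx"],c["cy"],np.round(c["R"],4).tolist(),np.round(c["t"],4).tolist())
    np.savez("pics/%s0.npz"%n,**c)
    cv2.imwrite("pics/%s0.png"%n,cv2.resize(c["pixels"][:,:,::-1],(800,600),interpolation=cv2.INTER_CUBIC))
E
```

```text
pics
{'time_s': 0.0, 'joint_positions': array([ 1.15595681e+00,  1.50933317e-01,  1.43799766e+00, -5.58544547e-06,
        1.55381859e+00, -1.33987683e-01]), 'joint_vel': array([-0.00108893,  0.00045534, -0.00044135,  0.00151552, -0.00047958,
        0.00065453]), 'tau': array([-7.33606921e-04, -7.13014197e+01, -5.70911837e+01, -2.82792371e-04,
        8.31359153e-03, -1.71717471e-05]), 'ee_pos': array([0.15928969, 0.55224149, 0.23072209]), 'ee_rot': array([ 2.51004195e+00,  1.88830775e+00, -1.58056660e-03]), 'ft_force': array([-0.54157994, -0.15193283, -0.44152901]), 'torque': array([-0.02715988, -0.01543553, -0.03648154]), 'opening': 0.08539353516850509}
scene 423.62428414849944 423.62428414849944 258.52930643975134 185.65299520142565 [[-0.5735, 0.8192, 0.0047], [0.6787, 0.4783, -0.5573], [-0.4588, -0.3165, -0.8303]] [0.2685, -0.3058, 1.5347]
top 396.81467569516866 396.81467569516866 256.74005281019345 200.00522237137923 [[0.0051, -0.9996, 0.0286], [-0.9982, -0.0068, -0.0588], [0.059, -0.0283, -0.9979]] [0.0134, 0.4877, 1.2256]
```

View pics/scene0.png

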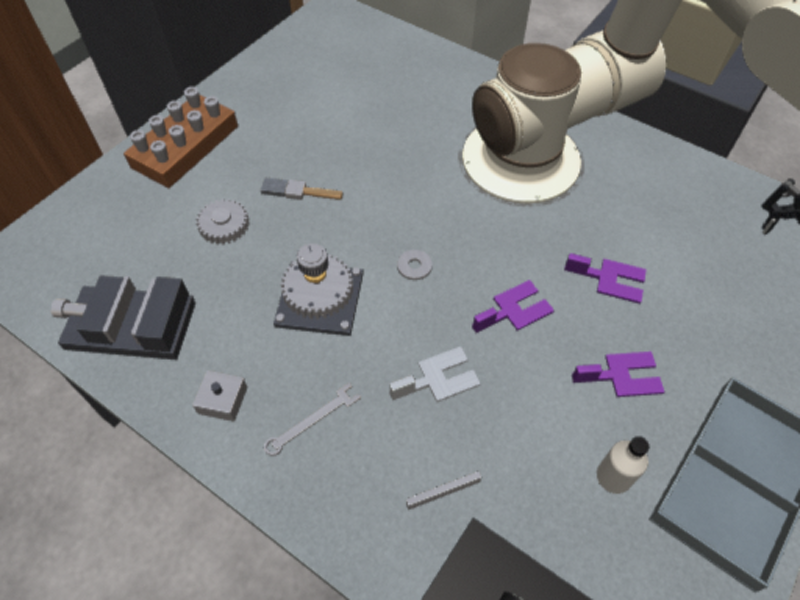

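View pics/top0.png

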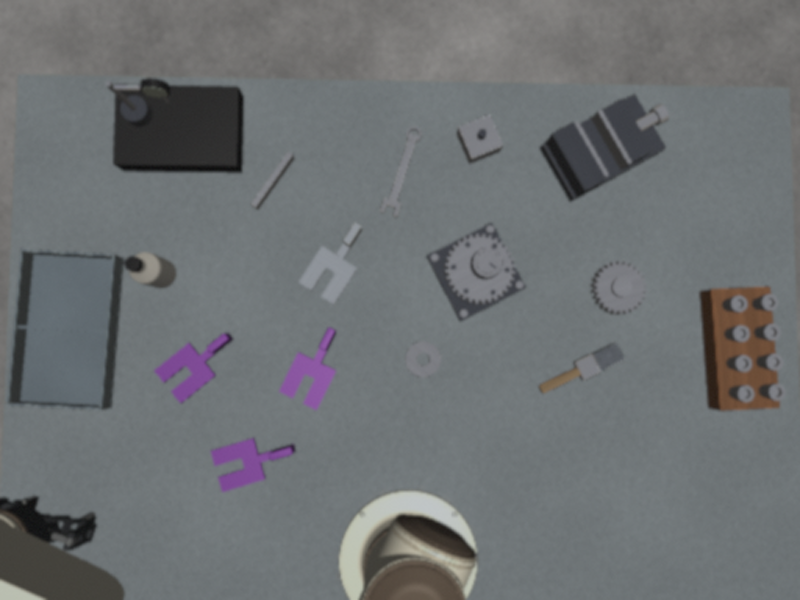

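The washer could be mistaken for the following (pixels in the 800x600 top view):
- grey slotted washer at (335,265)
- purple look-alikes at (195,365), (312,370) and (240,462)
- plain ring at (424,358)

By the description I choose the grey aluminium one, at scene (435,375). The fixture with the nut is at top (478,265). The gear at (620,288) is the spare.

```bash
cat > h.py <<'E'
import numpy as np, cv2
def load(n): 
    d=np.load(n); return {k:d[k] for k in d.files}
def proj(c,X):
    p=c["R"]@np.asarray(X,float)+c["t"]; return np.array([c["fx"]*p[0]/p[2]+c["cx"],c["fy"]*p[1]/p[2]+c["cy"]])
def ray(c,uv):
    d=np.array([(uv[0]-c["cx"])/c["fx"],(uv[1]-c["cy"])/c["fy"],1.]); R=np.asarray(c["R"]); return -R.T@c["t"], R.T@d
def plane(c,uv,z):
    o,d=ray(c,uv); return o+d*(z-o[2])/d[2]
def tri(c1,u1,c2,u2):
    o1,d1=ray(c1,u1);o2,d2=ray(c2,u2); d1/=np.linalg.norm(d1);d2/=np.linalg.norm(d2)
    s=np.linalg.lstsq(np.stack([d1,-d2],1),o2-o1,rcond=None)[0]
    a=o1+s[0]*d1;b=o2+s[1]*d2; return (a+b)/2,np.linalg.norm(a-b)
E
python3 - <<'E'
from h import *
T=load("pics/top0.npz");S=load("pics/scene0.npz")
def crop(c,x,y,w,h,n,k=6):
    p=c["pixels"][y:y+h,x:x+w,::-1]; cv2.imwrite(n,cv2.resize(p,None,fx=k,fy=k,interpolation=cv2.INTER_CUBIC)[:600,:800])
crop(T,180,130,70,75,"pics/tw.png",8)
crop(T,265,135,80,75,"pics/tf.png",8)
crop(S,240,210,80,55,"pics/sw.png",8)
crop(S,165,145,80,75,"pics/sf.png",8)
E
cd pics; python3 -c "
import cv2,numpy as np
a=[cv2.resize(cv2.imread(n+'.png'),(400,300)) if 0 else cv2.copyMakeBorder(cv2.imread(n+'.png'),0,600-cv2.imread(n+'.png').shape[0],0,800-cv2.imread(n+'.png').shape[1],cv2.BORDER_CONSTANT) for n in ('tw','tf','sw','sf')]
m=np.vstack([np.hstack(a[:2]),np.hstack(a[2:])]);cv2.imwrite('m.png',cv2.resize(m,(800,600),interpolation=cv2.INTER_AREA))"
```

```text
(no output)
```

View pics/m.png

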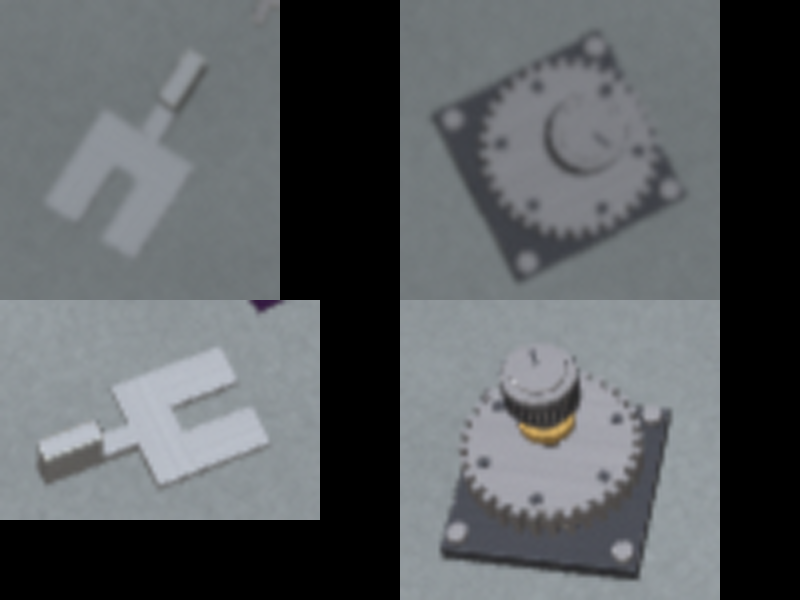

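View pics/tw.png

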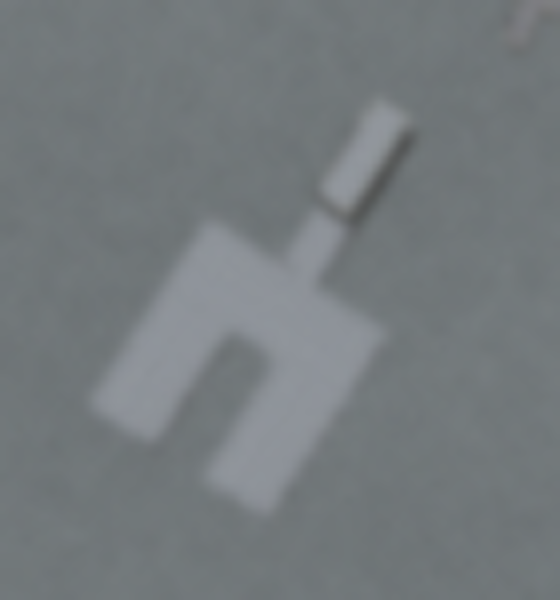

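View pics/tf.png

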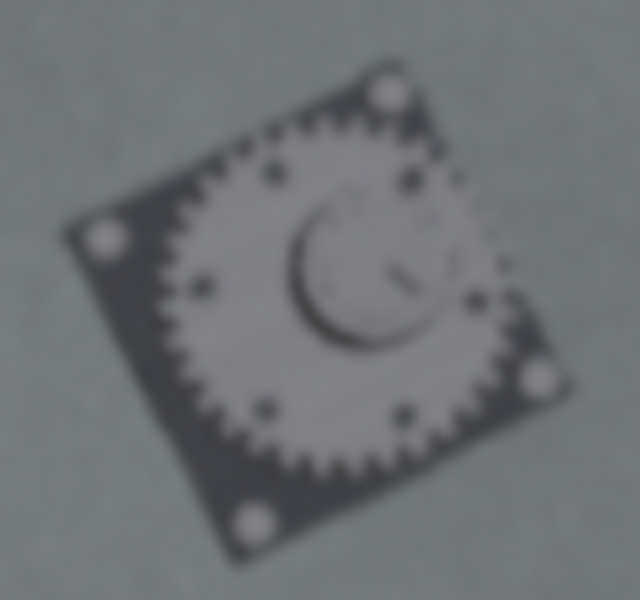

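View pics/sf.png

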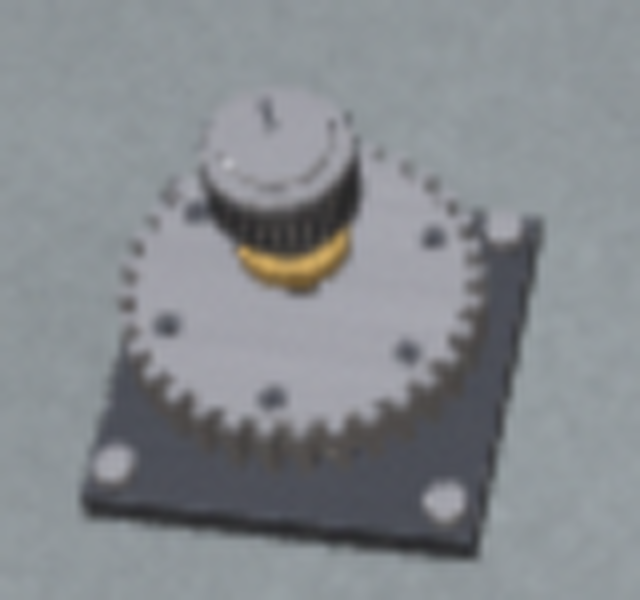

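```bash
python3 - <<'E'
from h import *
T=load("pics/top0.npz");S=load("pics/scene0.npz")
f=lambda pts,off,k=8:(np.array(pts,float)+.5)/k-.5+np.array(off)
P=lambda c,uv,z:np.array([plane(c,u,z) for u in uv])
th=P(T,f([(275,172),(412,180),(477,300),(404,415),(265,410),(203,287)],(265,135)),.064)
print("top holes",th.mean(0), np.linalg.norm(th[:3]-th[3:],axis=1))
sh=P(S,f([(434,237),(407,352),(167,324),(197,212)],(165,145)),.064)
print("scene",sh.mean(0),np.linalg.norm(sh[:2]-sh[2:],axis=1))
M=np.array([(-42,42),(-42,-42),(45,42),(45,-42)])/1000.
def fit(W,M):
    a=M-M.mean(0);b=W-W.mean(0);H=a.T@b;th=np.arctan2(H[0,1]-H[1,0],H[0,0]+H[1,1])
    R=np.array([[np.cos(th),-np.sin(th)],[np.sin(th),np.cos(th)]]);t=W.mean(0)-R@M.mean(0);return th,t,np.linalg.norm(W-(M@R.T+t),axis=1)*1000,R
# image top: right in image=-y ; washer x points down-left
tw=P(T,f([(386,330),(212,218),(268,517),(90,403)],(180,130)),.008)[:,:2]
sw=P(S,f([(226,174),(326,370),(440,94),(536,280)],(240,210)),.008)[:,:2]
for n,W in (("top",tw),("scene",sw)):
    for nm,Mm in (("a",M),("b",M*[1,-1])):
        th_,t,e,R=fit(W,Mm);print(n,nm,th_,t,e.round(1),"lug",t+R@[-.0915,0])
lt=P(T,f([(382,95),(413,122),(350,215),(322,190)],(180,130)),.042);print("lug top",lt.mean(0))
E
```

```text
top holes [ 0.57263166 -0.13380418  0.064     ] [0.10403806 0.10421374 0.10400208]
scene [ 0.57067641 -0.13338522  0.064     ] [0.10428789 0.10411215]
top a 2.5802482676507204 [0.56560836 0.16426491] [1.4 1.1 0.4 0.7] lug [0.64306679 0.1155572 ]
top b 2.6549502566562073 [0.56566441 0.16436191] [85.8 79.6 80.3 86.5] lug [0.646542   0.12157095]
scene a 2.5896354054458346 [0.56284847 0.16558588] [0.8 1.6 1.1 2.6] lug [0.64076071 0.11760741]
scene b 2.8102568677688224 [0.56298963 0.16588445] [92.8 74.5 72.9 91.3] lug [0.64951282 0.13611891]
lug top [0.64220073 0.11409177 0.042     ]
```

```bash
python3 - <<'E'
from h import *
from cell import r
from scipy.spatial.transform import Rotation as Ro
T=load("pics/top0.npz");S=load("pics/scene0.npz")
print(Ro.from_rotvec(r.get_state()["ee_rot"]).as_matrix().round(3))
for n,u,z in (("block",(480,137),.04),("vise corner l",(542,148),.05),("vise b",(573,195),.05),("vise r",(665,145),.05),("sp tip",(390,212),.005),("sp top",(413,133),.005),("ring",(424,358),.01),("spare",(620,288),.03),("brushtip",(540,388),.01),("par1",(292,155),.028)):
    print(n,plane(T,np.array(u)*.64,z).round(3))
# heights
print(tri(T,np.array((480,130))*.64,S,np.array((217,387))*.64))
print("nutcap", tri(T,(np.array((385,268))+.5)/8-.5+[265,135],S,(np.array((276,135))+.5)/8-.5+[165,145]))
print("vise top corner", tri(T,np.array((637,97))*.64,S,np.array((130,282))*.64))
w=np.array([.642,.1155]);p=np.array([.15929,.55224])
X=Ro.from_rotvec(r.get_state()["ee_rot"]).as_matrix()
print(X.T@np.array([.6415-.15929,.1160-.55224,0])*1000)
a=1.014; print("yaw",np.arctan2(X[1,0],X[0,0]), "want",a,a-np.pi)
E
```

```text
[[ 0.277  0.961 -0.   ]
 [ 0.961 -0.277 -0.001]
 [-0.001 -0.    -1.   ]]
block [ 0.839 -0.139  0.04 ]
vise corner l [ 0.815 -0.261  0.05 ]
vise b [ 0.721 -0.322  0.05 ]
vise r [ 0.824 -0.508  0.05 ]
sp tip [0.693 0.04  0.005]
sp top [ 0.857 -0.006  0.005]
ring [ 0.397 -0.03   0.01 ]
spare [ 0.539 -0.421  0.03 ]
brushtip [ 0.338 -0.263  0.01 ]
par1 [0.8   0.236 0.028]
(array([ 0.84227476, -0.13299078,  0.06511273]), np.float64(0.00451833896899467))
nutcap (array([ 0.56960469, -0.135208  ,  0.15143355]), np.float64(0.0023286227797322174))
vise top corner (array([ 0.82859244, -0.34723346,  0.21190438]), np.float64(0.07863718271545005))
[-2.85524501e+02  5.84215308e+02  2.34852316e-01]
yaw 1.2900007438768875 want 1.014 -2.127592653589793
```

```bash
python3 -m inch '[[-10,20,0,0,0,0],[-20,41,0,0,0,0],[-22,45,0,0,0,0],[-22,45,0,0,0,0],[-22,45,0,0,0,0]]' -1 100
python3 -m inch '[[-22,45,0,0,0,0],[-22,45,0,0,0,0],[-22,45,0,0,0,0],[-22,45,0,0,0,0],[-22,45,0,0,0,0]]'
python3 -m inch '[[-22,45,0,0,0,0],[-22,45,0,0,0,0],[-17,35,0,0,0,0],[-10,20,0,0,0,0],[-6,13,0,0,0,0]]'
python3 -m inch '[[0,0,0,0,0,0.138],[0,0,0,0,0,0.138],[0,0,0,0,0,0]]'
python3 -c "
from cell import r,viewer;import cv2,numpy as np
from scipy.spatial.transform import Rotation as Ro
s=r.get_state();X=Ro.from_rotvec(s['ee_rot']).as_matrix();print(s['time_s'],s['joint_positions'],X.round(3))
print(X.T@np.array([.6415-s['ee_pos'][0],.1160-s['ee_pos'][1],0])*1000)
"
```

```text
time_s: 0.6
ee_pos: [0.3218, 0.4045, 0.2311]
ee_rot: [2.51, 1.889, -0.0]
ft_force: [1.0, 0.9, -0.1]
opening: 0.0855
time_s: 1.1
ee_pos: [0.5074, 0.2365, 0.2311]
ee_rot: [-2.511, -1.888, 0.0]
ft_force: [0.7, 0.6, 0.1]
opening: 0.0853
time_s: 1.6
ee_pos: [0.6375, 0.1191, 0.2304]
ee_rot: [-2.511, -1.887, 0.002]
ft_force: [-1.2, 0.3, -1.2]
opening: 0.0853
time_s: 1.9
ee_pos: [0.6363, 0.1211, 0.2312]
ee_rot: [-2.748, -1.522, 0.001]
ft_force: [0.1, 1.2, 0.0]
opening: 0.085
1.9 [ 6.92654191e-02  3.03426604e-01  1.25178970e+00  2.05316870e-05
  1.58681637e+00 -9.42453206e-01] [[ 0.53   0.848 -0.   ]
 [ 0.848 -0.53  -0.   ]
 [-0.    -0.    -1.   ]]
[-1.59948026e+00  7.12657718e+00 -2.23575216e-03]
```

```bash
python3 -m inch '[[-1.6,7.1,20,0,0,0],[0,0,40,0,0,0],[0,0,40,0,0,0],[0,0,30,0,0,0],[0,0,0,0,0,0]]'
python3 - <<'E'
from h import *
from cell import viewer
for n in ("scene","top"):
    c=viewer.capture(n); x,y=(215,170) if n=="scene" else (170,100)
    cv2.imwrite("pics/%s1.png"%n,cv2.resize(c["pixels"][y:y+110,x:x+130,::-1],None,fx=5,fy=5,interpolation=cv2.INTER_CUBIC))
E
```

```text
time_s: 2.4
ee_pos: [0.6395, 0.1159, 0.0971]
ee_rot: [-2.74, -1.53, 0.01]
ft_force: [0.0, -0.7, 0.1]
opening: 0.0848
```

View pics/scene1.png

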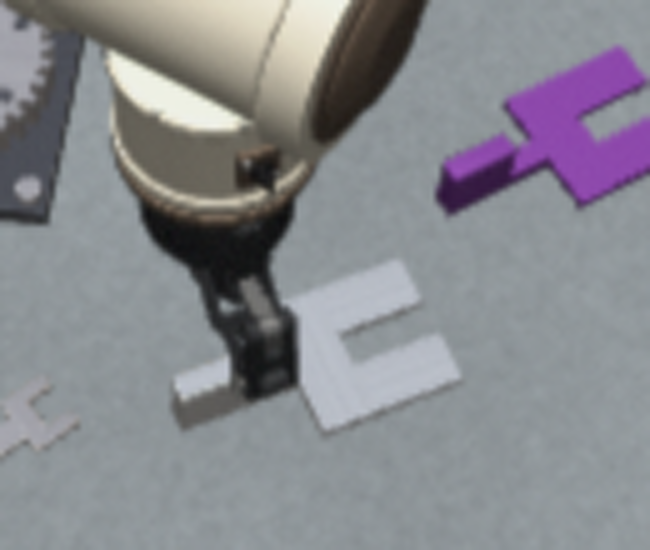

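View pics/top1.png

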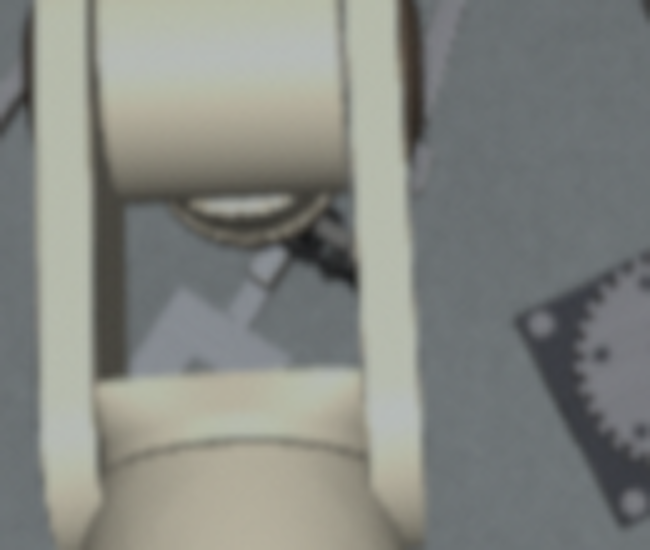

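The washer is grey, and the open jaws straddle its lug: the finger sits beside the lug at scene crop (265,350). The aim is right, so I'll go down and close.

```bash
python3 -m inch '[[0,0,35,0,0,0],[0,0,30,0,0,0],[0,0,14,0,0,0],[0,0,7,0,0,0],[0,0,0,0,0,0]]'
python3 -m inch '[[0,0,0,0,0,0],[0,0,0,0,0,0],[0,0,0,0,0,0],[0,0,0,0,0,0],[0,0,0,0,0,0]]' 1 100
python3 -m inch '[[0,0,0,0,0,0],[0,0,0,0,0,0],[0,0,0,0,0,0],[0,0,0,0,0,0],[0,0,0,0,0,0]]'
python3 -c "
from cell import r
print(r.get_state())"
```

```text
time_s: 3.0
ee_pos: [0.6423, 0.1156, 0.0162]
ee_rot: [2.746, 1.526, 0.001]
ft_force: [-0.9, -0.7, 0.1]
opening: 0.0854
time_s: 3.5
ee_pos: [0.642, 0.1156, 0.0159]
ee_rot: [2.746, 1.525, 0.001]
ft_force: [0.0, -0.8, 2.7]
opening: 0.014
time_s: 4.0
ee_pos: [0.6421, 0.1156, 0.0159]
ee_rot: [2.746, 1.525, 0.001]
ft_force: [-1.2, 0.6, 5.6]
opening: 0.0141
{'time_s': 4.0, 'joint_positions': array([ 6.01263222e-02,  4.55594968e-01,  1.49603582e+00, -1.11849060e-04,
        1.18917242e+00, -9.53897153e-01]), 'joint_vel': array([-0.00053146, -0.00113609,  0.00044029,  0.00093224, -0.0023815 ,
        0.00048403]), 'tau': array([-1.12775322e-01, -8.79904246e+01, -4.80410135e+01,  2.05000641e-02,
       -3.04407142e-01,  5.86654642e-02]), 'ee_pos': array([0.64206144, 0.11555688, 0.01588207]), 'ee_rot': array([2.74596646e+00, 1.52529991e+00, 1.04765698e-03]), 'ft_force': array([-1.21597957,  0.60203853,  5.56953494]), 'torque': array([-0.0329719 ,  0.20004856,  0.05164763]), 'opening': 0.014099073002434927}
```

```bash
python3 -m inch '[[0,0,0,0,0,0],[0,0,0,0,0,0],[0,0,4,0,0,0],[0,0,4,0,0,0],[0,0,0,0,0,0]]' 0
python3 -m inch '[[0,0,0,0,0,0],[0,0,0,0,0,0],[0,0,0,0,0,0],[0,0,0,0,0,0],[0,0,0,0,0,0]]' 1 100
python3 -m inch '[[0,0,0,0,0,0],[0,0,0,0,0,0],[0,0,0,0,0,0],[0,0,-15,0,0,0],[0,0,-25,0,0,0]]'
python3 -m inch '[[0,0,-40,0,0,0],[0,0,-40,0,0,0],[0,0,-20,0,0,0],[0,0,0,0,0,0],[0,0,0,0,0,0]]'
python3 - <<'E'
from h import *
from cell import viewer,r
c=viewer.capture("scene"); x,y=(195,90)
np.savez("pics/scene2.npz",**c)
cv2.imwrite("pics/scene2.png",cv2.resize(c["pixels"][y:y+150,x:x+200,::-1],None,fx=4,fy=4,interpolation=cv2.INTER_CUBIC))
print(r.get_state())
E
```

```text
time_s: 4.5
ee_pos: [0.6413, 0.1155, 0.0063]
ee_rot: [-2.746, -1.525, 0.002]
ft_force: [-0.1, -0.7, 0.3]
opening: 0.0428
time_s: 5.0
ee_pos: [0.6419, 0.1156, 0.0075]
ee_rot: [2.746, 1.525, 0.0]
ft_force: [-0.6, 0.2, 3.6]
opening: 0.0151
time_s: 5.5
ee_pos: [0.6406, 0.1155, 0.0465]
ee_rot: [-2.745, -1.525, 0.005]
ft_force: [-0.3, -0.2, -2.5]
opening: 0.0146
time_s: 6.0
ee_pos: [0.6414, 0.1156, 0.1468]
ee_rot: [-2.746, -1.525, 0.001]
ft_force: [0.2, -0.6, -3.2]
opening: 0.0142
{'time_s': 6.05, 'joint_positions': array([ 6.01502220e-02,  3.48746886e-01,  1.36522991e+00, -1.10122035e-04,
        1.42969287e+00, -9.53836711e-01]), 'joint_vel': array([-0.00084387,  0.01164262,  0.00990043, -0.00039002, -0.00196021,
        0.00123197]), 'tau': array([ 8.40563723e-02, -9.27718306e+01, -5.90009236e+01,  8.01443704e-02,
        1.75119094e-01,  7.63092394e-04]), 'ee_pos': array([0.64109153, 0.11551229, 0.14588891]), 'ee_rot': array([-2.74569448, -1.52503645,  0.00301546]), 'ft_force': array([ 1.01574068,  0.1222994 , -3.60138356]), 'torque': array([-0.10734464, -0.0588973 ,  0.02251267]), 'opening': 0.014801865062425817}
```

View pics/scene2.png

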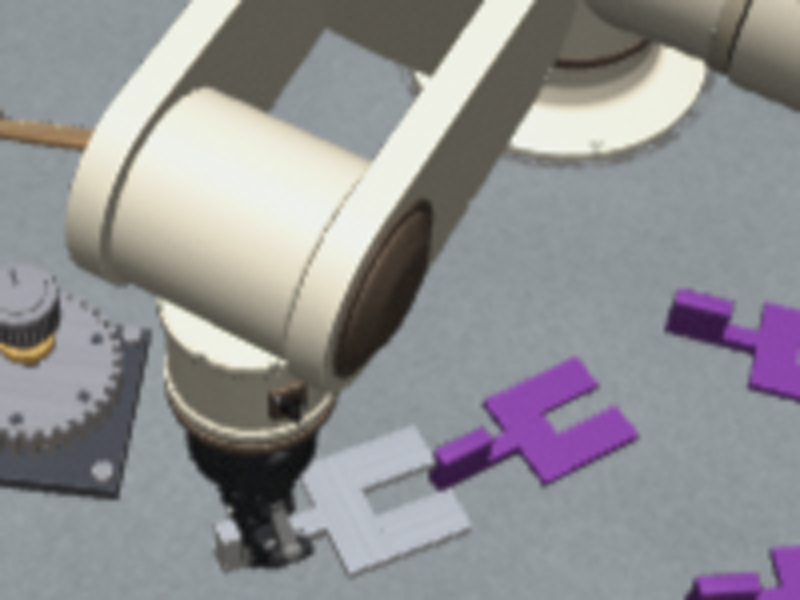

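```bash
python3 - <<'E'
from h import *
from cell import r
from scipy.spatial.transform import Rotation as Ro
from scipy.optimize import least_squares
s=r.get_state();X=Ro.from_rotvec(s['ee_rot']).as_matrix();print(X.round(3))
S=load("pics/scene2.npz")
uv=(np.array([(415,427),(470,523),(352,575)],float)+.5)/4-.5+[195,90]
M=np.array([(45,-42,8),(45,42,8),(-42,42,8)])/1000.
th=np.arctan2(-X[1,1],-X[0,1]);print("washer x from tool -y",th)
for z in (.1375,.1395):
  for pitch in (0,.03):
    R=Ro.from_euler('zy',[th,pitch]).as_matrix()
    t=np.array([*(s['ee_pos'][:2]),z+.027])-R@[-.0915,0,.027]
    print(z,pitch,[ (proj(S,t+R@m)-u).round(1) for m,u in zip(M,uv)], t)
E
```

```text
[[ 0.528  0.849 -0.002]
 [ 0.849 -0.528 -0.   ]
 [-0.001 -0.002 -1.   ]]
washer x from tool -y 2.584797807337307
0.1375 0 [array([13.7, 24.8]), array([-14.3, -24.6]), array([-14.5, -26.7])] [0.5634123 0.1638671 0.1375   ]
0.1375 0.03 [array([14. , 24.1]), array([-14.1, -25.5]), array([-14.4, -27.2])] [0.56263738 0.1638671  0.13984218]
0.1395 0 [array([13.8, 24.4]), array([-14.3, -25. ]), array([-14.5, -27.1])] [0.5634123 0.1638671 0.1395   ]
0.1395 0.03 [array([14.1, 23.7]), array([-14. , -25.9]), array([-14.4, -27.6])] [0.56263738 0.1638671  0.14184218]
```

```bash
python3 - <<'E'
from h import *
from cell import r
from scipy.spatial.transform import Rotation as Ro
s=r.get_state()
S=load("pics/scene2.npz")
uv=(np.array([(415,427),(470,523),(352,575)],float)+.5)/4-.5+[195,90]
M=np.array([(45,42,8),(45,-42,8),(-42,-42,8)])/1000.
th=2.5848
for z in (.1385,):
  for pitch in (0,.05):
    R=Ro.from_matrix(Ro.from_euler('z',th).as_matrix()@Ro.from_euler('y',pitch).as_matrix()).as_matrix()
    t=np.array([*(s['ee_pos'][:2]),z+.027])-R@[-.0915,0,.027]
    print(z,pitch,[ (proj(S,t+R@m)-u).round(1) for m,u in zip(M,uv)], t)
E
```

```text
0.1385 0 [array([-0.6, -0.8]), array([0. , 0.6]), array([-1.1, -0.7])] [0.5634122  0.16386693 0.1385    ]
0.1385 0.05 [array([-1.1,  0.7]), array([-0.6,  2. ]), array([-1.5, -0.1])] [0.56465489 0.16309337 0.13396065]
```

```bash
python3 -m inch '[[0,0,-15,0,0,0],[0,0,-25,0,0,0],[0,0,-15,0,0,0],[-8,8,0,0,0,0],[-16,16,0,0,0,0]]'
python3 -m inch '[[-21,21.5,0,0,0,0],[-21,21.5,0,0,0,0],[-21,21.5,0,0,0,0],[-21,21.5,0,0,0,0],[-21,21.5,0,0,0,0]]'
python3 -m inch '[[-21,21.5,0,0,0,0],[-21,21.5,0,0,0,0],[-21,21.5,0,0,0,0],[-21,21.5,0,0,0,0],[-16,16,0,0,0,0]]'
python3 -m inch '[[-12,12,0,0,0,0],[-8,8,0,0,0,0],[0,0,0,0,0,0],[0,0,0,0,0,0]]'
cat > st.py <<'E'
from h import *
from cell import r
from scipy.spatial.transform import Rotation as Ro
import sys
s=r.get_state();X=Ro.from_rotvec(s['ee_rot']).as_matrix()
print(s['time_s'],s['ee_pos'].round(4),"yaw",np.arctan2(X[1,0],X[0,0]).round(4),"tilt",X[:,2].round(4),"F",s['ft_force'].round(1),s['torque'].round(2),"op",s['opening'].round(4),"q",s['joint_positions'].round(3))
if len(sys.argv)>1:
    g=np.array([float(v) for v in sys.argv[1:4]]); print("tool shift mm",(X.T@(g-s['ee_pos'])*1000).round(1))
E
python3 st.py .7251 -.2298 .0775
```

```text
time_s: 6.55
ee_pos: [0.6494, 0.0827, 0.2021]
ee_rot: [-2.745, -1.528, 0.0]
ft_force: [-0.4, -0.5, -3.2]
opening: 0.0147
time_s: 7.05
ee_pos: [0.6851, -0.0654, 0.201]
ee_rot: [-2.746, -1.525, 0.002]
ft_force: [0.3, 0.4, -2.7]
opening: 0.0148
time_s: 7.55
ee_pos: [0.7187, -0.2049, 0.2007]
ee_rot: [-2.746, -1.523, 0.002]
ft_force: [0.3, 1.2, -3.3]
opening: 0.0151
time_s: 7.95
ee_pos: [0.7253, -0.2292, 0.2021]
ee_rot: [-2.746, -1.526, 0.0]
ft_force: [-0.7, 0.1, -2.2]
opening: 0.0151Traceback (most recent call last):
  File "st.py", line 6, in <module>
    print(s['time_s'],s['ee_pos'].round(4),"yaw",np.arctan2(X[1,0],X[0,0]).round(4),"tilt",X[:,2].round(4),"F",s['ft_force'].round(1),s['torque'].round(2),"op",s['opening'].round(4),"q",s['joint_positions'].round(3))
                                                                                                                                                                ^^^^^^^^^^^^^^^^^^
AttributeError: 'float' object has no attribute 'round'
```

```bash
sed -i "s/s\['opening'\].round(4)/round(s['opening'],4)/" st.py
python3 -m inch '[[0,0,20,0,0,0],[0,0,35,0,0,0],[0,0,35,0,0,0],[0,0,22,0,0,0],[0,0,12,0,0,0]]'
python3 -m inch '[[0,0,0,0,0,0],[0,0,0,0,0,0]]'
python3 - <<'E'
from h import *
from cell import viewer
for n,x,y in (("scene",140,120),("top",250,60)):
    c=viewer.capture(n);np.savez("pics/%s3.npz"%n,**c)
    cv2.imwrite("pics/%s3.png"%n,cv2.resize(c["pixels"][y:y+120,x:x+130,::-1],None,fx=5,fy=5,interpolation=cv2.INTER_CUBIC))
E
python3 st.py .7251 -.2298 .0775
```

```text
time_s: 8.45
ee_pos: [0.7247, -0.2282, 0.0762]
ee_rot: [-2.744, -1.526, 0.002]
ft_force: [0.0, 0.4, -2.6]
opening: 0.0149
time_s: 8.65
ee_pos: [0.7259, -0.2295, 0.0799]
ee_rot: [2.745, 1.525, 0.002]
ft_force: [0.2, -0.3, -2.5]
opening: 0.0147
8.75 [ 0.7261 -0.2298  0.0803] yaw 1.0143 tilt [ 0.0023 -0.0011 -1.    ] F [ 0.1 -0.5 -2.8] [-0.06 -0.13 -0.05] op 0.0146 q [-0.408  0.613  1.116 -0.     1.41  -1.422]
tool shift mm [-0.5 -0.9  2.8]
```

View pics/scene3.png

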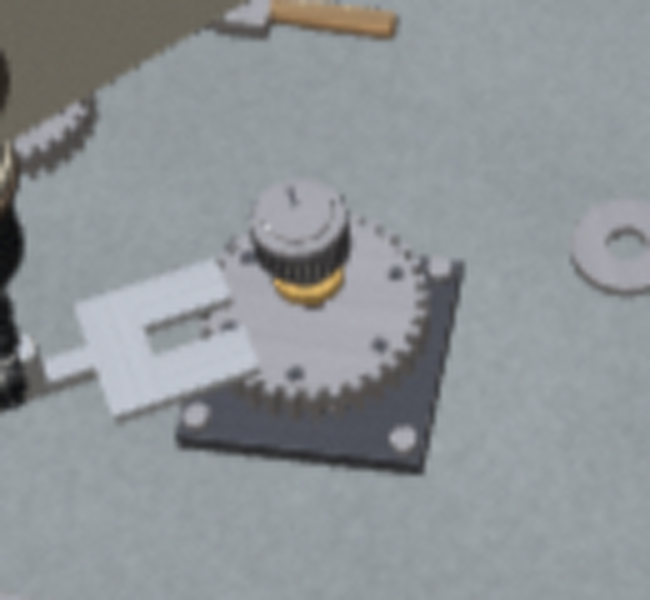

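View pics/top3.png

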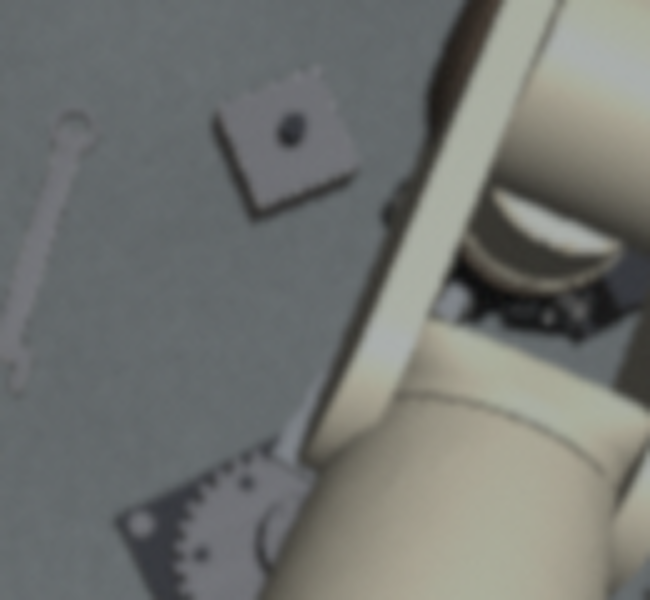

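```bash
python3 - <<'E'
from h import *
S=load("pics/scene3.npz")
f=lambda p:(np.array(p,float)+.5)/5-.5+[140,120]
W=np.array([plane(S,u,.0808) for u in f([(212,260),(77,305),(117,420),(258,365)])])[:,:2]
M=np.array([(45,42),(-42,42),(-42,-42),(45,-42)])/1000.
a=M-M.mean(0);b=W-W.mean(0);H=a.T@b;th=np.arctan2(H[0,1]-H[1,0],H[0,0]+H[1,1])
R=np.array([[np.cos(th),-np.sin(th)],[np.sin(th),np.cos(th)]]);t=W.mean(0)-R@M.mean(0)
print(th,t,((W-(M@R.T+t))*1000).round(1).tolist())
h=np.array([plane(S,u,.064) for u in f([(397,272),(380,344),(295,373),(229,325),(248,257)])])
c=(h[0]+h[3]+h[1]+h[4])[:2]/4;print("stud",c)
d=R.T@(c-t)*1000;print("stud in washer frame mm",d)
E
```

```text
2.6042621759630276 [ 0.64871659 -0.17863604] [[2.1, -0.2], [-2.5, 1.1], [-0.1, 1.3], [0.5, -2.1]]
stud [ 0.56992885 -0.13368895]
stud in washer frame mm [90.6907406   1.71401647]
```

```bash
python3 -m inch '[[-1.5,0,3.5,0,0,0],[0,-10,0,0,0,0],[0,-16,0,0,0,0],[0,-16,0,0,0,0],[0,-8,0,0,0,0]]'
python3 -m inch '[[0,0,0,0,0,0],[0,0,0,0,0,0]]'
python3 - <<'E'
from h import *
from cell import viewer
for n,x,y in (("scene",140,130),("top",260,110)):
    c=viewer.capture(n);np.savez("pics/%s4.npz"%n,**c)
    cv2.imwrite("pics/%s4.png"%n,cv2.resize(c["pixels"][y:y+100,x:x+110,::-1],None,fx=6,fy=6,interpolation=cv2.INTER_CUBIC))
E
python3 st.py .6487 -.1823 .0715
```

```text
time_s: 9.25
ee_pos: [0.6815, -0.2043, 0.0753]
ee_rot: [2.746, 1.525, 0.0]
ft_force: [-0.3, 0.3, -2.6]
opening: 0.015
time_s: 9.45
ee_pos: [0.6827, -0.205, 0.0753]
ee_rot: [2.746, 1.525, 0.001]
ft_force: [-0.2, -1.1, -2.2]
opening: 0.0147
9.55 [ 0.6826 -0.2051  0.0748] yaw 1.0138 tilt [ 3.e-04 -3.e-04 -1.e+00] F [-0.8 -0.6 -4. ] [-0.05 -0.11 -0.01] op 0.0147 q [-0.4    0.518  1.273 -0.     1.35  -1.414]
tool shift mm [  1.4 -40.8   3.3]
```

View pics/scene4.png

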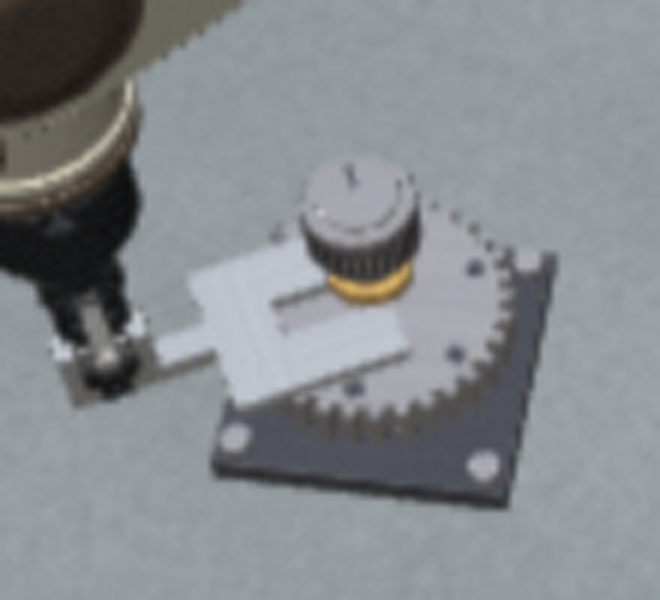

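View pics/top4.png

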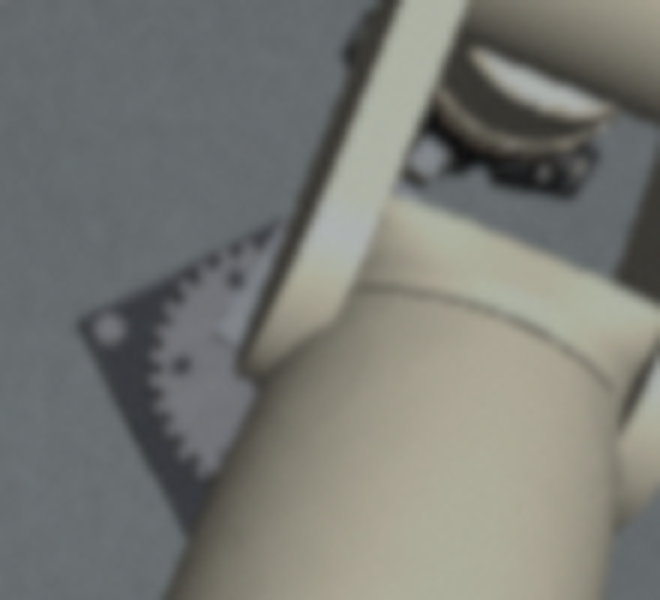

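```bash
python3 - <<'E'
from h import *
S=load("pics/scene4.npz")
f=lambda p:(np.array(p,float)+.5)/6-.5+[140,130]
W=np.array([plane(S,u,.0755) for u in f([(188,275),(238,407),(411,350)])])[:,:2]
M=np.array([(-42,42),(-42,-42),(45,-42)])/1000.
a=M-M.mean(0);b=W-W.mean(0);H=a.T@b;th=np.arctan2(H[0,1]-H[1,0],H[0,0]+H[1,1])
for th in (th,2.5848):
    R=np.array([[np.cos(th),-np.sin(th)],[np.sin(th),np.cos(th)]]);t=W.mean(0)-R@M.mean(0)
    print(th,t,((W-(M@R.T+t))*1000).round(1).tolist())
    print("stud in washer mm",R.T@(np.array([.57,-.1337])-t)*1000)
h=np.array([plane(S,u,.064) for u in f([(475,268),(456,353),(354,388)])])[:,:2]
print(h, [np.linalg.norm(h[i]-[.57,-.1337]) for i in range(3)])
E
```

```text
2.576904560221333 [ 0.60448628 -0.15464371] [[0.3, -0.1], [-0.4, -0.1], [0.1, 0.3]]
stud in washer mm [40.34055541  0.76309543]
2.5848 [ 0.6045253  -0.15478942] [[-0.2, -0.1], [-0.3, -0.4], [0.5, 0.5]]
stud in washer mm [40.45545276  0.34149251]
[[ 0.52676601 -0.10524231]
 [ 0.57240913 -0.08138096]
 [ 0.61691304 -0.10919036]] [np.float64(0.05175923493679881), np.float64(0.052374473168031156), np.float64(0.052929727053302)]
```

```bash
python3 -m inch '[[0,-10,0,0,0,0],[0,-10,0,0,0,0],[0,-8,0,0,0,0],[0,-6,0,0,0,0],[0,-3,0,0,0,0]]'
python3 -m inch '[[0,-2,0,0,0,0],[0,-1,0,0,0,0],[0,0,0,0,0,0],[0,0,0,0,0,0]]'
python3 st.py .6487 -.1823 .0715
```

```text
time_s: 10.05
ee_pos: [0.6502, -0.1846, 0.0751]
ee_rot: [2.746, 1.526, 0.0]
ft_force: [0.6, -0.3, -2.0]
opening: 0.0149
time_s: 10.45
ee_pos: [0.6483, -0.1836, 0.0748]
ee_rot: [2.746, 1.525, -0.0]
ft_force: [-0.6, -1.2, -2.3]
opening: 0.0145
10.45 [ 0.6483 -0.1836  0.0748] yaw 1.0139 tilt [-0.e+00 -1.e-04 -1.e+00] F [-0.6 -1.2 -2.3] [-0.11 -0.08 -0.02] op 0.0145 q [-0.39   0.442  1.386 -0.     1.314 -1.404]
tool shift mm [ 1.4 -0.4  3.3]
```

```bash
python3 -m inch '[[0,0,1,0,0,0],[0,0,1,0,0,0],[0,0,1,0,0,0],[0,0,0,0,0,0]]'
python3 -m inch '[[0,0,0.6,0,0,0],[0,0,0,0,0,0],[0,0,0,0,0,0]]'
python3 - <<'E'
from h import *
from cell import viewer
for n,x,y in (("scene",140,130),):
    c=viewer.capture(n);np.savez("pics/%s5.npz"%n,**c)
    cv2.imwrite("pics/%s5.png"%n,cv2.resize(c["pixels"][y:y+90,x:x+110,::-1],None,fx=6,fy=6,interpolation=cv2.INTER_CUBIC))
E
python3 st.py
```

```text
time_s: 10.85
ee_pos: [0.6482, -0.1835, 0.0717]
ee_rot: [-2.746, -1.525, 0.0]
ft_force: [-0.2, -0.5, -2.2]
opening: 0.015
time_s: 11.15
ee_pos: [0.6482, -0.1835, 0.0715]
ee_rot: [2.746, 1.525, 0.0]
ft_force: [-0.2, 0.1, 2.6]
opening: 0.0147
11.2 [ 0.6483 -0.1835  0.0715] yaw 1.014 tilt [ 3.e-04 -2.e-04 -1.e+00] F [-1.1 -0.2  2.7] [0.04 0.26 0.02] op 0.0149 q [-0.39   0.444  1.389 -0.     1.308 -1.404]
```

View pics/scene5.png

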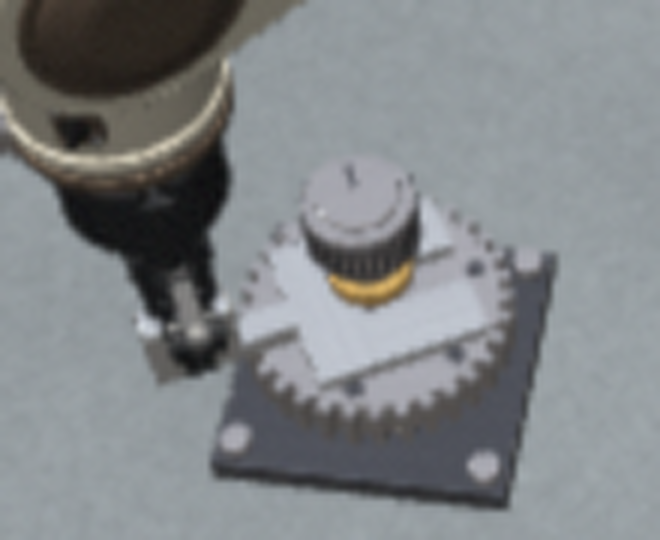

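The washer is around the stud, under the collar and resting on the gear: its lug is at (185,345) and its prong tips at (440,235) and (490,310). Fz changed sign on contact. I'll release it, rise, and go over the nut.

```bash
python3 -m inch '[[0,0,0,0,0,0],[0,0,0,0,0,0],[0,0,0,0,0,0],[0,0,0,0,0,0],[0,0,0,0,0,0]]' -1
python3 -m inch '[[0,0,-20,0,0,0],[0,0,-40,0,0,0],[0,0,-45,0,0,0],[0,0,-35,0,0,0],[0,0,-10,0,0,0]]'
python3 -m inch '[[0,-15,0,0,0,0],[0,-30,0,0,0,0],[0,-30,0,0,0,0],[0,-12,0,0,0,0],[0,-4,0,0,0,0]]'
python3 -m inch '[[0,0,0,0,0,-0.144],[0,0,0,0,0,-0.144],[0,0,0,0,0,-0.144],[0,0,0,0,0,-0.144],[0,0,0,0,0,-0.144]]'
python3 -m inch '[[0,0,0,0,0,-0.144],[0,0,0,0,0,-0.144],[0,0,0,0,0,-0.144],[0,0,0,0,0,0],[0,0,0,0,0,0]]'
python3 st.py .571 -.1348 .112
python3 - <<'E'
from h import *
from cell import viewer
for n,x,y in (("scene",130,100),("top",250,110)):
    c=viewer.capture(n);np.savez("pics/%s6.npz"%n,**c)
    cv2.imwrite("pics/%s6.png"%n,cv2.resize(c["pixels"][y:y+120,x:x+130,::-1],None,fx=5,fy=5,interpolation=cv2.INTER_CUBIC))
E
```

```text
time_s: 11.7
ee_pos: [0.6482, -0.1835, 0.0712]
ee_rot: [2.746, 1.525, -0.0]
ft_force: [0.8, 0.7, -0.4]
opening: 0.0844
time_s: 12.2
ee_pos: [0.6491, -0.1838, 0.226]
ee_rot: [2.742, 1.523, 0.006]
ft_force: [0.1, -0.1, 0.8]
opening: 0.0854
time_s: 12.7
ee_pos: [0.5703, -0.1349, 0.2214]
ee_rot: [2.746, 1.526, 0.0]
ft_force: [0.5, -0.7, -0.0]
opening: 0.0852
time_s: 13.2
ee_pos: [0.5716, -0.1359, 0.2208]
ee_rot: [-2.026, -2.401, 0.0]
ft_force: [0.6, 0.3, -0.4]
opening: 0.0853
time_s: 13.7
ee_pos: [0.5713, -0.1357, 0.2209]
ee_rot: [-1.479, -2.771, 0.0]
ft_force: [0.0, -0.2, 0.2]
opening: 0.0854
13.7 [ 0.5713 -0.1357  0.2209] yaw 2.1612 tilt [-3.e-04 -0.e+00 -1.e+00] F [ 0.  -0.2  0.2] [0.03 0.04 0.02] op 0.0854 q [-0.364  0.18   1.424 -0.     1.538 -2.526]
tool shift mm [  0.9   0.3 108.9]
```

View pics/scene6.png

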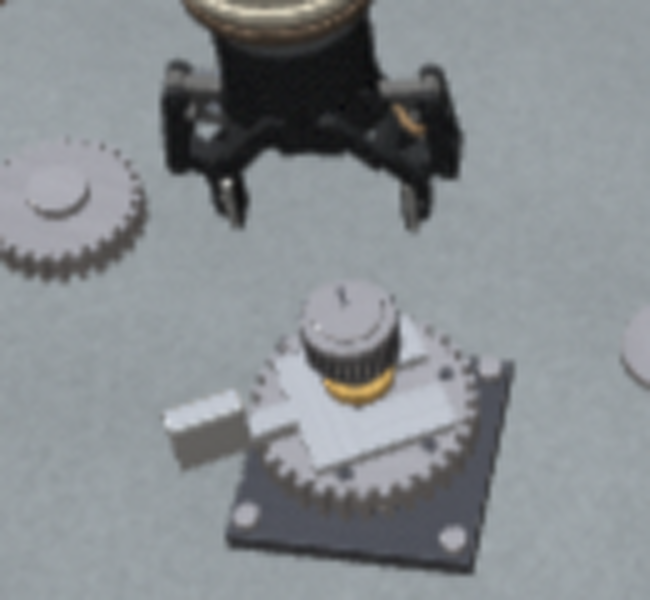

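View pics/top6.png

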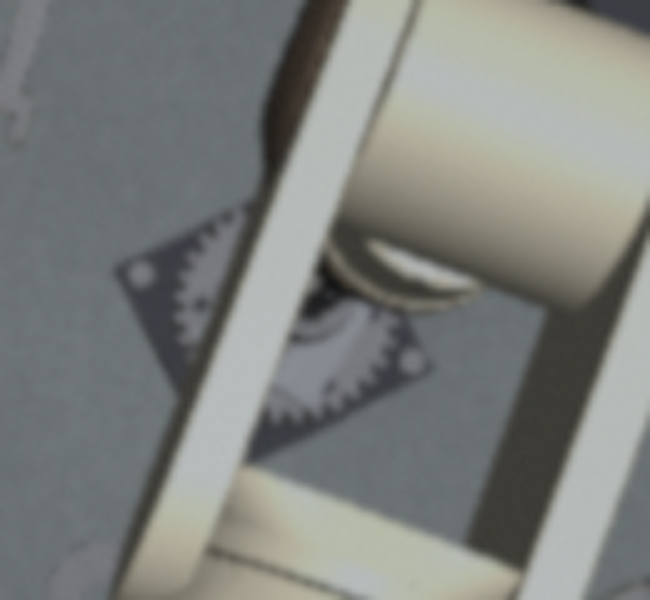

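The washer is flat on the gear around the stud, with the collar at (358,385), the lug at (205,428) and the nut cap at (345,315). The jaws are above the nut. I'll go down and grip it.

```bash
python3 -m inch '[[0.9,0.3,20,0,0,0],[0,0,35,0,0,0],[0,0,30,0,0,0],[0,0,15,0,0,0],[0,0,8,0,0,0]]'
python3 -m inch '[[0,0,0,0,0,0],[0,0,0,0,0,0],[0,0,0,0,0,0]]' -1
python3 -m inch '[[0,0,0,0,0,0],[0,0,0,0,0,0],[0,0,0,0,0,0],[0,0,0,0,0,0],[0,0,0,0,0,0]]' 1 50
python3 st.py .571 -.1348 .112
python3 - <<'E'
from h import *
from cell import viewer
for n,x,y in (("scene",130,100),):
    c=viewer.capture(n);np.savez("pics/%s7.npz"%n,**c)
    cv2.imwrite("pics/%s7.png"%n,cv2.resize(c["pixels"][y:y+120,x:x+130,::-1],None,fx=5,fy=5,interpolation=cv2.INTER_CUBIC))
E
```

```text
time_s: 14.3
ee_pos: [0.5705, -0.1344, 0.1122]
ee_rot: [-1.474, -2.773, 0.0]
ft_force: [0.3, -0.2, 0.7]
opening: 0.0853
time_s: 14.6
ee_pos: [0.5713, -0.1347, 0.1146]
ee_rot: [1.472, 2.773, 0.0]
ft_force: [0.1, -0.5, -0.2]
opening: 0.0853
time_s: 15.1
ee_pos: [0.5708, -0.1345, 0.1139]
ee_rot: [1.472, 2.775, 0.0]
ft_force: [-1.9, 1.7, 5.9]
opening: 0.053
15.1 [ 0.5708 -0.1345  0.1139] yaw 2.166 tilt [ 5.e-04 -2.e-04 -1.e+00] F [-1.9  1.7  5.9] [ 0.35  0.42 -0.05] op 0.053 q [-0.363  0.239  1.574  0.     1.328 -2.529]
tool shift mm [-0.4 -0.   1.9]
```

View pics/scene7.png

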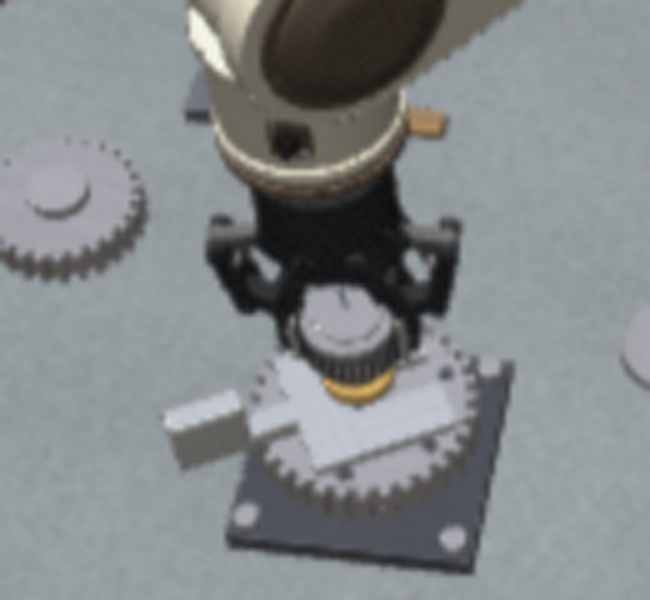

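```bash
python3 -m inch '[[0,0,0.28,0,0,0.149],[0,0,0.28,0,0,0.149],[0,0,0.28,0,0,0.149],[0,0,0.29,0,0,0.149],[0,0,0.29,0,0,0.149]]'
python3 -m inch '[[0,0,0.28,0,0,0.149],[0,0,0.28,0,0,0.149],[0,0,0.28,0,0,0.149],[0,0,0.29,0,0,0.149],[0,0,0.29,0,0,0.149]]'
python3 st.py
python3 - <<'E'
from h import *
from cell import viewer
for n,x,y in (("scene",130,100),):
    c=viewer.capture(n);np.savez("pics/%s8.npz"%n,**c)
    cv2.imwrite("pics/%s8.png"%n,cv2.resize(c["pixels"][y:y+120,x:x+130,::-1],None,fx=5,fy=5,interpolation=cv2.INTER_CUBIC))
E
```

```text
time_s: 15.65
ee_pos: [0.5708, -0.1342, 0.1124]
ee_rot: [2.387, 2.042, 0.001]
ft_force: [-2.0, 3.7, 6.8]
opening: 0.0529
time_s: 16.15
ee_pos: [0.5709, -0.134, 0.111]
ee_rot: [-2.967, -1.033, -0.001]
ft_force: [-2.2, 4.9, 6.6]
opening: 0.0527
16.15 [ 0.5709 -0.134   0.111 ] yaw 0.6701 tilt [ 8.e-04  5.e-04 -1.e+00] F [-2.2  4.9  6.6] [0.85 0.19 0.09] op 0.0527 q [-3.620e-01  2.420e-01  1.577e+00  1.000e-03  1.323e+00 -1.033e+00]
```

View pics/scene8.png

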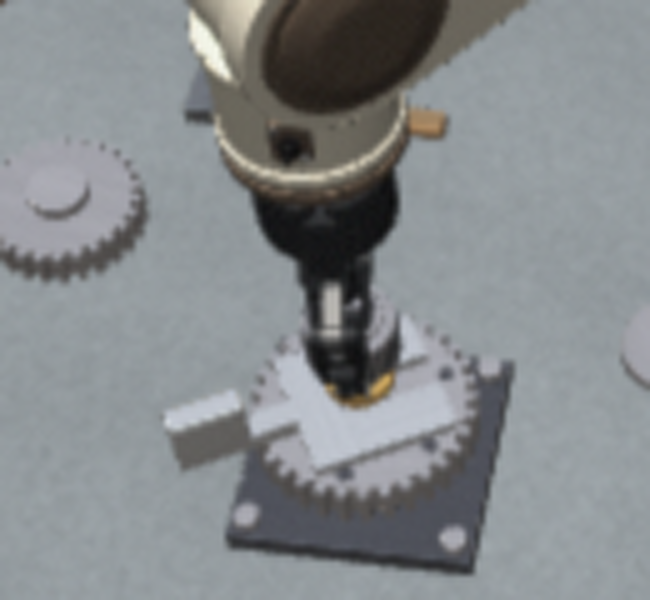

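```bash
for i in 1; do python3 -m inch '[[0,0,0.28,0,0,0.149],[0,0,0.28,0,0,0.149],[0,0,0.28,0,0,0.149],[0,0,0.29,0,0,0.149],[0,0,0.29,0,0,0.149]]'
python3 -m inch '[[0,0,0.28,0,0,0.149],[0,0,0.28,0,0,0.149],[0,0,0.28,0,0,0.149],[0,0,0.29,0,0,0.149],[0,0,0.29,0,0,0.149]]'
python3 -m inch '[[0,0,0.28,0,0,0.149],[0,0,0.28,0,0,0.149],[0,0,0.28,0,0,0.149],[0,0,0.29,0,0,0.149],[0,0,0.29,0,0,0.149]]'
python3 -m inch '[[0,0,0.28,0,0,0.149],[0,0,0.28,0,0,0.149],[0,0,0.28,0,0,0.149],[0,0,0.29,0,0,0.149],[0,0,0.29,0,0,0.149]]'
python3 -m inch '[[0,0,0.28,0,0,0.149],[0,0,0.28,0,0,0.149],[0,0,0.28,0,0,0.149],[0,0,0,0,0,0]]'; done
python3 st.py
```

```text
time_s: 16.7
ee_pos: [0.5711, -0.134, 0.1096]
ee_rot: [-3.139, 0.118, -0.002]
ft_force: [1.3, 5.0, 6.4]
opening: 0.0532
time_s: 17.2
ee_pos: [0.5713, -0.1341, 0.1082]
ee_rot: [-2.88, 1.252, -0.002]
ft_force: [2.9, 4.8, 4.5]
opening: 0.0529
time_s: 17.7
ee_pos: [0.5714, -0.1343, 0.1068]
ee_rot: [-2.227, 2.214, -0.002]
ft_force: [4.4, 2.7, 4.2]
opening: 0.0528
time_s: 18.2
ee_pos: [0.5713, -0.1345, 0.1054]
ee_rot: [-1.268, 2.873, -0.002]
ft_force: [2.9, 0.9, 3.3]
opening: 0.0527
time_s: 18.6
ee_pos: [0.5712, -0.1346, 0.1045]
ee_rot: [-0.605, 3.082, -0.001]
ft_force: [2.4, -0.2, 6.2]
opening: 0.0526
18.6 [ 0.5712 -0.1346  0.1045] yaw -2.7541 tilt [ 1.4e-03 -5.0e-04 -1.0e+00] F [ 2.4 -0.2  6.2] [ 0.1  -0.35 -0.15] op 0.0526 q [-0.363  0.247  1.584  0.     1.309  2.391]
```

```bash
python3 -m inch '[[0,0,0,0,0,0],[0,0,0,0,0,0],[0,0,0,0,0,0],[0,0,0,0,0,0],[0,0,0,0,0,0]]' -1
python3 -m inch '[[0,0,0,0,0,-0.149],[0,0,0,0,0,-0.149],[0,0,0,0,0,-0.149],[0,0,0,0,0,-0.149],[0,0,0,0,0,-0.149]]'
python3 -m inch '[[0,0,0,0,0,-0.149],[0,0,0,0,0,-0.149],[0,0,0,0,0,-0.149],[0,0,0,0,0,-0.149],[0,0,0,0,0,-0.149]]'
python3 -m inch '[[0,0,0,0,0,-0.149],[0,0,0,0,0,-0.149],[0,0,0,0,0,-0.149],[0,0,0,0,0,-0.149],[0,0,0,0,0,-0.149]]'
python3 -m inch '[[0,0,0,0,0,-0.149],[0,0,0,0,0,-0.149],[0,0,0,0,0,-0.149],[0,0,0,0,0,-0.149],[0,0,0,0,0,-0.149]]'
python3 -m inch '[[0,0,0,0,0,-0.149],[0,0,0,0,0,-0.149],[0,0,0,0,0,-0.149],[0,0,0,0,0,-0.149],[0,0,0,0,0,-0.149]]'
python3 -m inch '[[0,0,0,0,0,-0.149],[0,0,0,0,0,-0.149],[0,0,0,0,0,-0.149],[0,0,0,0,0,-0.149],[0,0,0,0,0,-0.149]]'
python3 -m inch '[[0,0,0,0,0,-0.149],[0,0,0,0,0,-0.149],[0,0,0,0,0,-0.149],[0,0,0,0,0,0],[0,0,0,0,0,0]]'
python3 st.py .571 -.1342 .1035
python3 - <<'E'
from h import *
from cell import viewer
for n,x,y in (("scene",130,100),):
    c=viewer.capture(n);np.savez("pics/%s9.npz"%n,**c)
    cv2.imwrite("pics/%s9.png"%n,cv2.resize(c["pixels"][y:y+120,x:x+130,::-1],None,fx=5,fy=5,interpolation=cv2.INTER_CUBIC))
E
```

```text
time_s: 19.1
ee_pos: [0.5706, -0.1345, 0.1038]
ee_rot: [0.611, -3.081, -0.0]
ft_force: [0.0, -0.4, -0.8]
opening: 0.0859
time_s: 19.6
ee_pos: [0.5706, -0.1345, 0.1038]
ee_rot: [1.698, -2.643, -0.0]
ft_force: [0.1, -0.3, 0.1]
opening: 0.0853
time_s: 20.1
ee_pos: [0.5706, -0.1345, 0.1038]
ee_rot: [2.544, -1.844, -0.0]
ft_force: [0.5, -0.0, 0.5]
opening: 0.0853
time_s: 20.6
ee_pos: [0.5706, -0.1345, 0.1038]
ee_rot: [3.04, -0.791, -0.0]
ft_force: [-0.2, 0.2, 0.5]
opening: 0.0855
time_s: 21.1
ee_pos: [0.5706, -0.1345, 0.1038]
ee_rot: [-3.12, -0.369, 0.0]
ft_force: [-0.6, -0.5, -0.2]
opening: 0.0852
time_s: 21.6
ee_pos: [0.5706, -0.1345, 0.1038]
ee_rot: [-2.771, -1.479, 0.0]
ft_force: [-0.4, 0.2, 0.3]
opening: 0.0855
time_s: 22.1
ee_pos: [0.5706, -0.1345, 0.1038]
ee_rot: [-2.043, -2.387, 0.0]
ft_force: [-0.7, 0.4, -0.6]
opening: 0.0855
time_s: 22.6
ee_pos: [0.5706, -0.1345, 0.1039]
ee_rot: [-1.479, -2.772, 0.0]
ft_force: [-0.9, 1.1, -1.8]
opening: 0.0854
22.6 [ 0.5706 -0.1345  0.1039] yaw 2.1615 tilt [-1.e-04 -1.e-04 -1.e+00] F [-0.9  1.1 -1.8] [-0.05  0.01 -0.02] op 0.0854 q [-0.363  0.248  1.585 -0.     1.309 -2.524]
tool shift mm [0.1 0.5 0.4]
```

View pics/scene9.png

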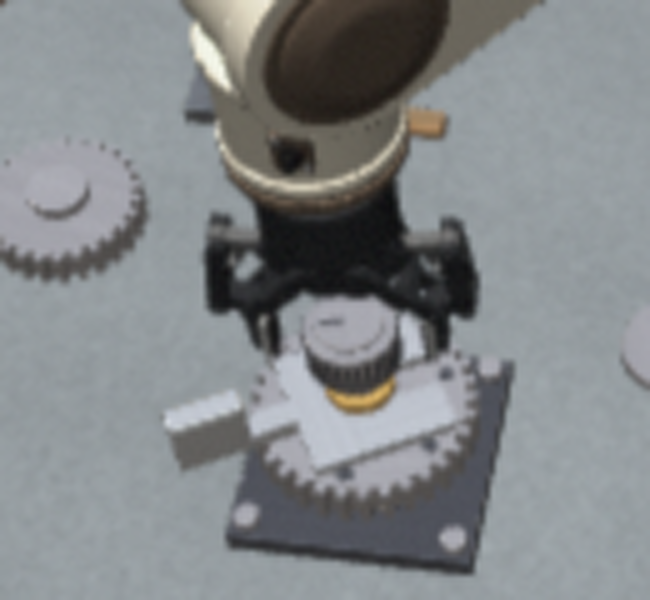

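```bash
python3 -m inch '[[0,0.4,0,0,0,0],[0,0,0,0,0,0],[0,0,0,0,0,0],[0,0,0,0,0,0],[0,0,0,0,0,0]]' 1 50
python3 -m inch '[[0,0,0.28,0,0,0.149],[0,0,0.28,0,0,0.149],[0,0,0.28,0,0,0.149],[0,0,0.29,0,0,0.149],[0,0,0.29,0,0,0.149]]'
python3 -m inch '[[0,0,0.28,0,0,0.149],[0,0,0.28,0,0,0.149],[0,0,0.28,0,0,0.149],[0,0,0.29,0,0,0.149],[0,0,0.29,0,0,0.149]]'
python3 -m inch '[[0,0,0.28,0,0,0.149],[0,0,0.28,0,0,0.149],[0,0,0.28,0,0,0.149],[0,0,0.29,0,0,0.149],[0,0,0.29,0,0,0.149]]'
python3 -m inch '[[0,0,0.28,0,0,0.149],[0,0,0.28,0,0,0.149],[0,0,0.28,0,0,0.149],[0,0,0.29,0,0,0.149],[0,0,0.29,0,0,0.149]]'
python3 st.py
python3 - <<'E'
from h import *
from cell import viewer
for n,x,y in (("scene",130,100),):
    c=viewer.capture(n);np.savez("pics/%s10.npz"%n,**c)
    cv2.imwrite("pics/%s10.png"%n,cv2.resize(c["pixels"][y:y+120,x:x+130,::-1],None,fx=5,fy=5,interpolation=cv2.INTER_CUBIC))
E
```

```text
time_s: 23.15
ee_pos: [0.5711, -0.1343, 0.1041]
ee_rot: [1.473, 2.775, -0.0]
ft_force: [-1.5, 2.1, 5.0]
opening: 0.053
time_s: 23.65
ee_pos: [0.571, -0.1342, 0.1026]
ee_rot: [2.388, 2.041, 0.0]
ft_force: [-1.8, 1.2, 4.2]
opening: 0.0528
time_s: 24.15
ee_pos: [0.5711, -0.1342, 0.1012]
ee_rot: [2.967, 1.033, 0.0]
ft_force: [-1.1, 1.7, 5.2]
opening: 0.0532
time_s: 24.65
ee_pos: [0.5711, -0.1342, 0.0998]
ee_rot: [3.139, -0.118, 0.001]
ft_force: [-0.9, 2.6, 4.1]
opening: 0.0528
time_s: 25.15
ee_pos: [0.5712, -0.1342, 0.0984]
ee_rot: [-2.881, 1.253, -0.001]
ft_force: [0.1, 1.7, 3.9]
opening: 0.0531
25.15 [ 0.5712 -0.1342  0.0984] yaw -0.8202 tilt [ 5.e-04 -0.e+00 -1.e+00] F [0.1 1.7 3.9] [0.29 0.12 0.11] op 0.0531 q [-0.362  0.253  1.59   0.     1.298  0.458]
```

View pics/scene10.png

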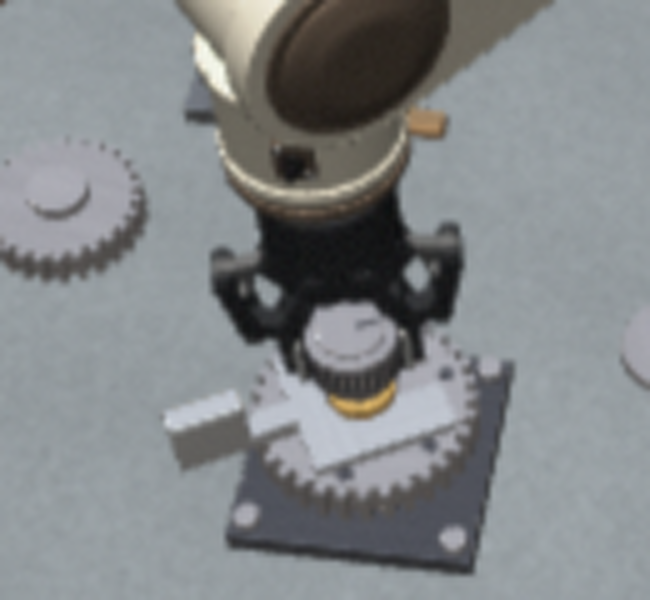

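```bash
python3 -m inch '[[0,0,0.28,0,0,0.149],[0,0,0.28,0,0,0.149],[0,0,0.29,0,0,0.149]]' >/dev/null; python3 st.py
python3 -m inch '[[0,0,0.28,0,0,0.149],[0,0,0.29,0,0,0.149]]'>/dev/null; python3 st.py
python3 -m inch '[[0,0,0.2,0,0,0.1],[0,0,0.2,0,0,0.1]]'>/dev/null; python3 st.py
```

```text
25.5 [ 0.5712 -0.1342  0.0975] yaw -1.2638 tilt [ 5.e-04 -0.e+00 -1.e+00] F [0.5 1.2 5.2] [0.35 0.02 0.11] op 0.053 q [-0.362  0.253  1.591  0.     1.297  0.902]
25.7 [ 0.5712 -0.1342  0.0969] yaw -1.5618 tilt [ 5.e-04 -1.e-04 -1.e+00] F [-0.1  0.7  4.9] [ 0.26 -0.02  0.08] op 0.0528 q [-0.362  0.254  1.592  0.     1.295  1.2  ]
25.9 [ 0.5712 -0.1342  0.0967] yaw -1.7599 tilt [ 6.e-04 -2.e-04 -1.e+00] F [-0.9  1.2  5.6] [0.26 0.02 0.06] op 0.0533 q [-0.362  0.254  1.592  0.     1.295  1.398]
```

```bash
python3 -m inch '[[0,0,0.2,0,0,0.1],[0,0,0.2,0,0,0.1]]'>/dev/null; python3 st.py
python3 -m inch '[[0,0,0.2,0,0,0.1],[0,0,0.2,0,0,0.1]]'>/dev/null; python3 st.py
python3 - <<'E'
from h import *
from cell import viewer
for n,x,y in (("scene",150,130),):
    c=viewer.capture(n);np.savez("pics/%s11.npz"%n,**c)
    cv2.imwrite("pics/%s11.png"%n,cv2.resize(c["pixels"][y:y+80,x:x+90,::-1],None,fx=7,fy=7,interpolation=cv2.INTER_CUBIC))
E
```

```text
26.1 [ 0.5712 -0.1343  0.0963] yaw -1.9598 tilt [ 6.e-04 -2.e-04 -1.e+00] F [0.6 1.8 5.6] [0.25 0.09 0.06] op 0.053 q [-0.362  0.255  1.592 -0.     1.294  1.598]
26.3 [ 0.5712 -0.1343  0.0959] yaw -2.1598 tilt [ 6.e-04 -3.e-04 -1.e+00] F [-0.8  0.8  6.5] [0.26 0.15 0.1 ] op 0.0525 q [-0.362  0.255  1.593 -0.     1.293  1.798]
```

View pics/scene11.png

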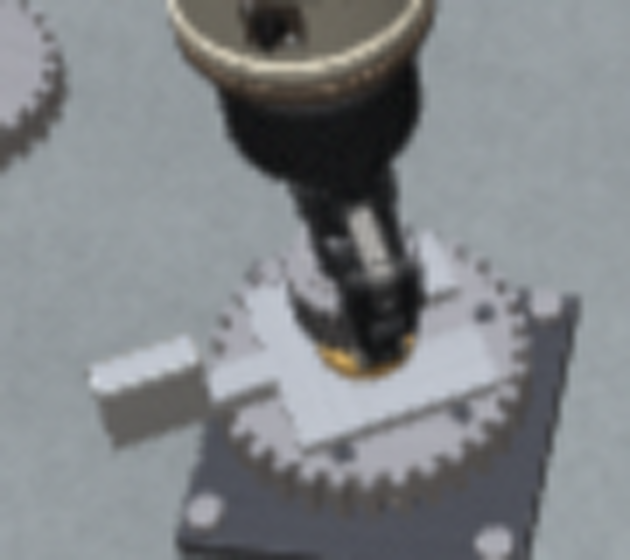

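```bash
python3 -m inch '[[0,0,0.2,0,0,0.1],[0,0,0.2,0,0,0.1]]'>/dev/null; python3 st.py
python3 -m inch '[[0,0,0.2,0,0,0.1],[0,0,0.2,0,0,0.1]]'>/dev/null; python3 st.py
python3 -m inch '[[0,0,0.2,0,0,0.1]]'>/dev/null; python3 st.py
python3 -m inch '[[0,0,0.2,0,0,0.1]]'>/dev/null; python3 st.py
python3 -m inch '[[0,0,0.2,0,0,0.1]]'>/dev/null; python3 st.py
```

```text
26.55 [ 0.5712 -0.1343  0.0955] yaw -2.3596 tilt [ 6.e-04 -3.e-04 -1.e+00] F [-0.8  0.9  6.3] [0.18 0.15 0.09] op 0.0528 q [-0.362  0.255  1.593 -0.     1.292  1.997]
26.75 [ 0.5712 -0.1343  0.0952] yaw -2.5598 tilt [ 6.e-04 -3.e-04 -1.e+00] F [-1.   1.3  7.1] [0.11 0.25 0.12] op 0.0529 q [-0.362  0.255  1.594 -0.     1.292  2.198]
26.85 [ 0.5712 -0.1343  0.095 ] yaw -2.6598 tilt [ 6.e-04 -3.e-04 -1.e+00] F [-1.3  0.7  5.6] [0.16 0.24 0.15] op 0.0527 q [-0.362  0.256  1.594 -0.     1.291  2.298]
26.95 [ 0.5712 -0.1344  0.0948] yaw -2.7598 tilt [ 5.e-04 -3.e-04 -1.e+00] F [-2.2  0.7  6.7] [0.16 0.3  0.07] op 0.0531 q [-0.362  0.256  1.594 -0.     1.291  2.398]
27.05 [ 0.5712 -0.1345  0.0946] yaw -2.8588 tilt [ 6.e-04 -8.e-04 -1.e+00] F [-0.  -4.1  7.3] [-0.89  0.13  2.15] op 0.053 q [-3.620e-01  2.560e-01  1.594e+00 -1.000e-03  1.291e+00  2.497e+00]
```

Mz jumped from 0.1 to 2.15 N·m after about 9.9 rad of turning, so the nut is at its stop. I'll release it, withdraw and check.

```bash
python3 -m inch '[[0,0,0,0,0,0],[0,0,0,0,0,0],[0,0,0,0,0,0],[0,0,0,0,0,0],[0,0,0,0,0,0]]' -1
python3 -m inch '[[0,0,-10,0,0,0],[0,0,-30,0,0,0],[0,0,-45,0,0,0],[0,0,-40,0,0,0],[0,0,-15,0,0,0]]'
python3 -m inch '[[0,40,0,0,0,0],[0,45,0,0,0,0],[0,45,0,0,0,0],[0,20,0,0,0,0],[0,0,0,0,0,0]]'
python3 st.py
python3 - <<'E'
from h import *
from cell import viewer
for n,x,y in (("scene",150,130),("top",265,135)):
    c=viewer.capture(n);np.savez("pics/%s12.npz"%n,**c)
    cv2.imwrite("pics/%s12.png"%n,cv2.resize(c["pixels"][y:y+80,x:x+90,::-1],None,fx=7,fy=7,interpolation=cv2.INTER_CUBIC))
    cv2.imwrite("pics/%s12f.png"%n,c["pixels"][:,:,::-1])
E
```

```text
time_s: 27.55
ee_pos: [0.571, -0.1343, 0.0941]
ee_rot: [0.444, -3.11, 0.0]
ft_force: [1.3, -0.3, 0.3]
opening: 0.0852
time_s: 28.05
ee_pos: [0.5718, -0.1345, 0.2394]
ee_rot: [-0.442, 3.105, -0.005]
ft_force: [0.7, 0.1, -0.0]
opening: 0.0853
time_s: 28.55
ee_pos: [0.5285, 0.0121, 0.2348]
ee_rot: [-0.447, 3.109, 0.0]
ft_force: [-0.1, -0.6, -0.5]
opening: 0.0852
28.55 [0.5285 0.0121 0.2348] yaw -2.8559 tilt [ 6.e-04  2.e-04 -1.e+00] F [-0.1 -0.6 -0.5] [-0.04 -0.02  0.04] op 0.0852 q [-0.123  0.052  1.539  0.     1.551  2.733]
```

View pics/scene12.png

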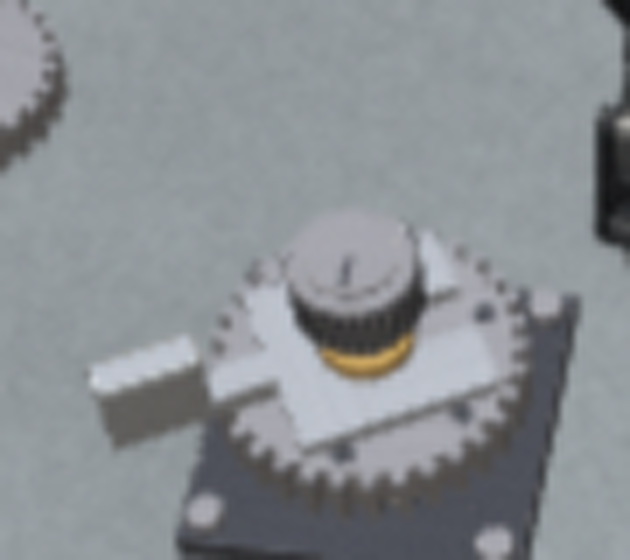

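View pics/top12f.png

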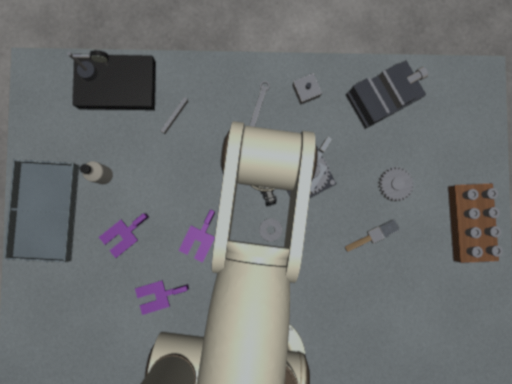

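View pics/scene12f.png

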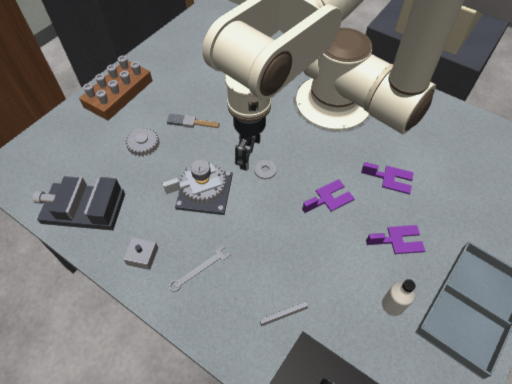

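```bash
python3 - <<'E'
from h import *
S=load("pics/scene12.npz")
f=lambda p,o,k:(np.array(p,float)+.5)/k-.5+o
for nm,c,uv in (("start",load("pics/scene0.npz"),f((276,137),[165,145],8)),("now",S,f((350,257),[150,130],7))):
    # z at which axis (.571,-.1343) projects nearest
    zs=np.linspace(.1,.18,801);e=[np.linalg.norm(proj(c,(.571,-.1343,z))-uv) for z in zs];print(nm,"cap z",zs[np.argmin(e)],min(e))
W=np.array([plane(S,u,.072) for u in f([(303,448),(507,373)],[150,130],7)])[:,:2]
print("edge",np.linalg.norm(W[0]-W[1])*1000, "should be 87")
d=(W[1]-W[0])/np.linalg.norm(W[1]-W[0]);th=np.arctan2(d[1],d[0])
R=np.array([[np.cos(th),-np.sin(th)],[np.sin(th),np.cos(th)]]);t=W.mean(0)-R@[.0015,-.042];print(th,t,"vs stud scene .570,-.1337")
A=load("pics/scene0.npz")["pixels"].astype(int);B=S["pixels"].astype(int);D=np.abs(A-B).max(2)
for n,(x,y,w,h) in dict(ring=(250,155,32,28),spanner=(165,243,70,50),par=(255,298,60,30),spare=(122,125,40,32),brush=(162,110,60,20),oil=(378,275,42,42)).items(): print(n,(D[y:y+h,x:x+w]>30).sum())
E
python3 -c "
import sys;sys.argv=['x'];exec(open('st.py').read())"
```

```text
start cap z 0.1517 0.4977007271844872
now cap z 0.1303 0.1536581766559873
edge 90.64346059245807 should be 87
2.610941827347546 [ 0.56904161 -0.13423199] vs stud scene .570,-.1337
ring 0
spanner 0
par 0
spare 0
brush 0
oil 0
28.65 [0.5292 0.0098 0.2345] yaw -2.8579 tilt [ 3.e-04 -4.e-04 -1.e+00] F [-0.5 -0.8  0.3] [-0.    0.02  0.02] op 0.0856 q [-0.127  0.054  1.537 -0.     1.55   2.731]
```

```bash
python3 -m inch '[[0,0,0,0,0,0],[0,0,0,0,0,0],[0,0,0,0,0,0]]'; python3 -c "
from cell import r
print(r.sign_off())"
```

```text
time_s: 28.95
ee_pos: [0.5293, 0.0091, 0.234]
ee_rot: [0.441, -3.11, 0.0]
ft_force: [0.0, -0.8, -0.5]
opening: 0.0852
the job is handed in; nothing more can be done
None
```

I slid the aluminium washer around the stud under the raised nut and set it down flat on the gear. Then I screwed the nut clockwise about 9.9 rad in two strokes, until it hit its stop. I released it, backed the arm away and handed the job in at about 29 s.

**Last checks**
- **Nut at its stop:** the turning moment jumped from about 0.1 to 2.15 N·m at the end of the second stroke.
- **Nut height:** the cap came down about 21 mm in the images, against 19 mm expected from the angle turned. I measured its final height as 130 mm against a nominal 134 mm. That 4 mm difference is more than the 2 mm calibration, but I put it down to my hand-picked pixels.
- **Washer position:** its origin is about 1 mm from the stud axis, and it looks flat in the last image. One edge measured 91 mm against the true 87 mm, so that estimate is only good to a few mm.
- **Other things on the bench:** comparing first and last pictures showed no change around the ring, spanner, bar, spare gear, brush or bottle. The arm touched nothing when I handed in.

I could not measure how hard the collar presses on the washer; I infer that from the nut being at its stop.

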